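# Offer up the gear housing cover

### The arm

A 7-joint arm with a two-finger parallel gripper is mounted at the origin on the work surface. World frame = base frame: x ahead of the robot, y to its left, z up, the work surface at z = 0. Lengths are in mm, angles in rad, forces in N, time in s.
With the tool pointing down it reaches from about 425 to 875 mm from the base axis. Payload 8.4 kg.
Tool frame: the origin (TCP) lies midway between the tips of the shut fingers; the grasp point (between the pads) lies grasp_offset behind it (grasp_offset is the distance from the TCP to the grasp point, in mm); z points along the fingers, y is the line along which they close (so a half turn about z gives the same grasp; the last joint's range is limited). The gripper opens to 85 mm and grips with 20 to 120 N. Pads are 22 mm wide; open, the fingers measure 114 mm over their backs; the gripper's body (76 mm by 85 mm) begins 54 mm behind the grasp point. The pads swing forward as they close: fully open they stand 13 mm farther back than shut.
Start: joints at [-1.252, 0.333, 0.04, 1.465, -0.013, 1.343, -0.059], TCP at [263.735, 594.059, 194.108] pointing down, gripper open.
Joint ranges: [-2.58, 2.58], [-0.38, 2.09], [-1.3, 1.39], [0.25, 2.4], [-1.5, 4.64], [0.08, 2.09], [-2.65, 2.65]. Speed limits (rad/s): [2.22, 2.22, 2.79, 2.79, 3.14, 3.14, 3.14].

### API

Orientations are given as a 3x3 rotation matrix whose columns are the frame's x, y, z axes.
In Python, from plant import * gives the robot as it stands. Calls block until the motion is done:
- move_pose(position, orientation): joint-space move of the TCP to a pose.
- move_linear(position, speed=150, rotation=None): straight line of the TCP; rotation=None keeps the orientation; speed is the mean speed in mm/s.
- goto_joints(angles): joint-space move.
- ungrasp() and clamp(newtons=None): open the fingers fully, or close them until they stop; newtons is the grip in N (None keeps the last).
- dwell(seconds).
- inverse_kinematics(position, orientation): joint angles nearest the present ones, or None.
- snapshot(name): name is "scene" or "side" or "wrist"; returns a dict with "color" (384x512x3 uint8, red, green, blue), "range_z" (384x512 float32, mm along the optical axis (not along the pixel's ray), 0 where there is no reading), "vertical_fov" (degrees; the focal length in pixels is half the picture's height over the tangent of half this angle, whatever the lens; pixels are square), "cx", "cy" (the principal point, pixels), "camera_from_world" (4x4, takes a point from world to camera coordinates). Camera axes: x right, y down, z forward; pixel columns grow to the right and rows downward; lengths in mm; the calibration is good to about 2 mm. The wrist camera is an equidistant fisheye: a pixel r from the principal point sees the ray r / f radians off the axis. A picture is of the moment at which its call begins.
A pose or a line that the arm cannot do raises Unreachable and nothing moves.
- job_done(): hands the job in; it is judged then, once.
Readings, each from a call of its own:
- current_time(): time.
- current_joint_positions(): joint angles.
- current_qd(): joint speeds.
- current_joint_torque(): joint torques, N m.
- current_position(): TCP position.
- current_tool_rot(): TCP orientation.
- current_contact_force(): force on the tool from outside, world axes, zero at the start.
- current_ft_torque(): the same for the moment, N m.
- current_finger_gap(): finger opening in mm.
- current_finger_force(): force on a finger pad.
Only numpy, scipy, OpenCV 4.12 (cv2) and the standard library are available. Lean on these libraries where they do the work, as an engineer would, in place of code of your own. Each camera call takes 0.05 s, during which the arm holds its last target. There are 200 camera calls.

### The job

Lift the drilled cover plate by its lug off the pile of blanks and hold it level over the open gear housing, tongue over tongue, about 20 mm above the housing's top face, with its three holes lined up over the three threaded holes so that the bolts could be dropped straight in. Do not let the cover touch the housing and leave the blanks and the things around where they are; finish while still holding the cover steady there - do not set it down or let go.

Things in the scene. Friction and masses are not known exactly. Their poses are not given: they have to be found in the camera images.
- cover: bright steel cover plate on top of the pile, 6 mm thick, about 0.4 kg: body 80 mm (x -53 to +27) by 110 mm (y), with a centred tongue 45 mm long (x +27 to +72), 50 mm wide; three 18 mm through-holes. Upright lug welded on top at the centre of mass: 50 mm along x, 10 mm thick (y), its top edge 51 mm above the underside. Origin on the underside, below the middle of the lug; z up
- cover_lug (a point): middle of the lug, 36 mm above the cover's underside, 15 mm below the lug's top edge: a good grip point, pinched across the lug's thickness (closing along the cover's y); axes as the cover's
- housing: grey cast gear housing, fixed, 70 mm high. Flat top face with the cover's outline (tongue to +x), a window 34 x 50 mm and three 10 mm threaded holes in the cover's pattern; the cover fits with its x, y axes along the housing's. Foot plate 8 mm high: x -63 to +37, y -65 to +65 mm; shaft stub on the -x side, 30 mm up, to x = -89. Origin on the bench below the top face's pattern origin; z up
- stand: wooden block 160 x 130 x 25 mm (x, y, z), fixed, under the pile; origin at the centre of its underside on the bench
- blank0: lower of two undrilled dark steel blanks in the pile: the cover's outline, 6 mm thick, 0.45 kg, no lug or holes, loose; origin on its underside, as the cover's
- blank1: upper blank, the same as blank0, lying on it; the cover lies on it (cover's underside 37 mm above the bench at the start, within about 4 mm and 0.08 rad of the blank)
- flange_ring: bystander: steel ring, 80 mm outside, 36 mm bore, 12 mm high, on the bench between pile and housing; origin at the centre of its underside
- bolt_tin: bystander: open aluminium tin, 72 mm across, 70 mm high, on the bench between pile and housing; origin at the centre of its underside
- hammer: bystander: hammer lying on the bench beyond the work, handle roughly along the bench's y; origin on its underside
- cover_hole0 (a point): cover: centre of the 18 mm hole at the +y body corner (-37, +39 mm), on the underside; axes as the cover's
- housing_hole0 (a point): housing: centre of the mouth of the 10 mm threaded hole at the +y body corner (-37, +39 mm), on the top face 70 mm above the bench; axes as the housing's
- cover_hole1 (a point): cover: centre of the 18 mm hole at the -y body corner (-37, -39 mm), on the underside; axes as the cover's
- housing_hole1 (a point): housing: centre of the mouth of the 10 mm threaded hole at the -y body corner (-37, -39 mm), on the top face 70 mm above the bench; axes as the housing's
- cover_hole2 (a point): cover: centre of the 18 mm hole at the tongue (+54, 0 mm), on the underside; axes as the cover's
- housing_hole2 (a point): housing: centre of the mouth of the 10 mm threaded hole at the tongue (+54, 0 mm), on the top face 70 mm above the bench; axes as the housing's
Not all that is in view belongs to the job. What is shaped like the housing but orange is not meant. Leave any orange look-alike of the cover alone.

How it is judged:
By the outcome, as a careful person would: the job done as asked, in the order asked, and still so for the second after the job is handed in, while the arm keeps its last pose, push and grip.
It also fails if it takes over 48 s, if anything falls off the work surface, if the arm or the gripper's body presses on something with over 40 N, if the wrist force passes 120 N, or if a joint passes its speed limit or range.

## Working session

There is one attempt and no reset: what is moved stays moved. The work goes in short steps, each a Python script; the robot and the scene stay as the last script left them, time stands still between calls to the robot, and variables do not carry over. Pictures are saved under pics/ and viewed, at most 10 in all, crops included, and the job is handed in when it is done.

```bash
mkdir -p pics
cat > h.py <<'E'
from plant import *
import numpy as np, cv2
def cam(n):
    s=snapshot(n); s['f']=s['color'].shape[0]/2/np.tan(np.radians(s['vertical_fov'])/2); return s
def cloud(s):
    # world xyz per pixel (pinhole cameras)
    h,w=s['range_z'].shape; v,u=np.mgrid[:h,:w]; z=s['range_z']
    P=np.stack([(u-s['cx'])/s['f']*z,(v-s['cy'])/s['f']*z,z],-1)
    M=np.linalg.inv(s['camera_from_world']); return P@M[:3,:3].T+M[:3,3]
def ray_plane(s,uv,zp,fish=False):
    uv=np.atleast_2d(uv).astype(float); d=(uv-[s['cx'],s['cy']])/s['f']
    if fish:
        r=np.linalg.norm(d,axis=1,keepdims=True); D=np.hstack([d/np.maximum(r,1e-9)*np.sin(r),np.cos(r)])
    else: D=np.hstack([d,np.ones((len(d),1))])
    M=np.linalg.inv(s['camera_from_world']); D=D@M[:3,:3].T; o=M[:3,3]
    return o+D*((zp-o[2])/D[:,2:])
def save(s,name,crop=None,k=1):
    im=s['color'][:,:,::-1]
    if crop: im=im[crop[1]:crop[3],crop[0]:crop[2]]
    cv2.imwrite('pics/'+name,cv2.resize(im,None,fx=k,fy=k,interpolation=cv2.INTER_CUBIC))
E
python3 - <<'E'
from h import *
import pickle
d={n:cam(n) for n in('scene','side','wrist')}
pickle.dump(d,open('d0.pkl','wb'))
for n in d: print(n,d[n]['f'],d[n]['cx'],d[n]['cy'],np.round(np.linalg.inv(d[n]['camera_from_world']),2).tolist())
a=np.hstack([d['scene']['color'],d['side']['color']])
save(d['scene'],'scene0.png',k=1.5); save(d['side'],'side0.png',k=1.5)
print(current_tool_rot(),grasp_offset if 'grasp_offset' in globals() else None,current_time())
E
```

```text
scene 427.13453832348654 262.17951508719096 186.7790372632486 [[-0.05, 0.84, -0.54, 1248.79], [1.0, 0.05, -0.01, -40.28], [0.02, -0.54, -0.84, 1089.28], [0.0, 0.0, 0.0, 1.0]]
side 385.05432819338137 253.17926502398973 188.8013408002512 [[-1.0, -0.03, 0.07, 541.73], [-0.07, 0.61, -0.79, 624.2], [-0.02, -0.79, -0.61, 628.94], [0.0, 0.0, 0.0, 1.0]]
wrist 297.3186396354542 260.52051562015515 194.93246332667286 [[0.41, 0.88, 0.25, 199.43], [0.91, -0.39, -0.11, 621.91], [-0.0, 0.28, -0.96, 372.52], [0.0, 0.0, 0.0, 1.0]]
[[-9.13965863e-01  4.05790852e-01 -4.30217441e-04]
 [ 4.05791070e-01  9.13965099e-01 -1.18529135e-03]
 [-8.77766599e-05 -1.25789423e-03 -9.99999205e-01]] 18.700000000000003 0.15
```

View pics/scene0.png

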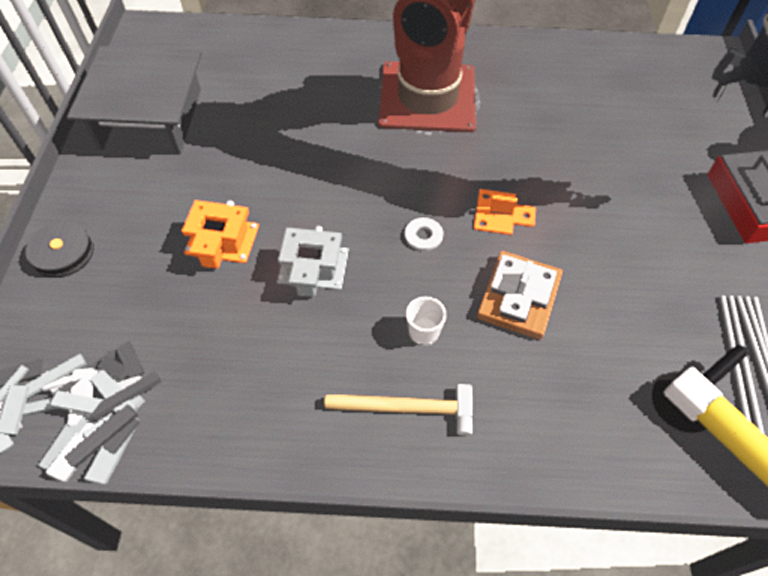

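View pics/side0.png

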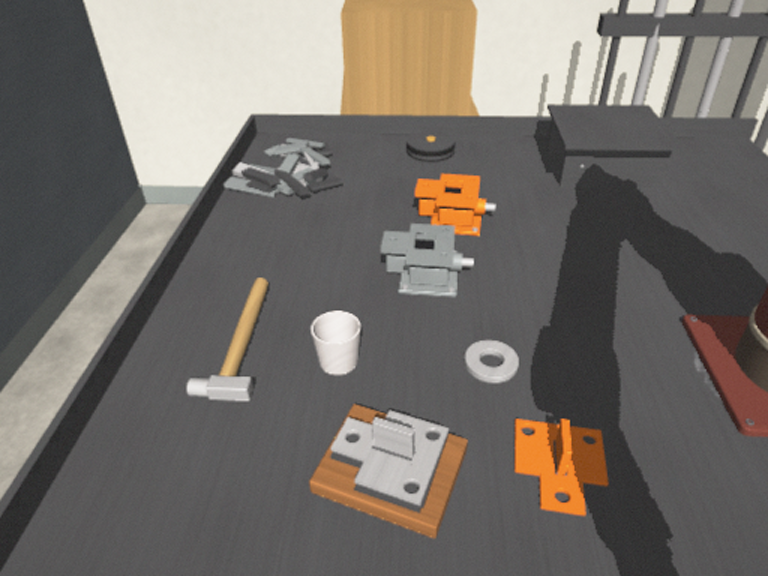

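The side view (768 px wide) shows these objects:

- **Cover:** bright steel plate with lug at about (395,445), on the wooden stand.
- **Cover look-alike:** orange plate at (562,460), to be ignored.
- **Housing:** grey at (425,255).
- **Housing look-alike:** orange at (450,200), to be ignored.

In the scene view, the cover is at (527,287) against orange at (504,212). The housing is at (312,258) against orange at (220,233). By description I choose the steel plate and the grey casting.

Run:
```python
from h import *
import pickle
d=pickle.load(open('d0.pkl','rb'))
for n,cc,hc in(('scene',(351,191),(208,172)),('side',(263,297),(283,170))):
    s=d[n]; X=cloud(s); hsv=cv2.cvtColor(s['color'],cv2.COLOR_RGB2HSV)
    for nm,c,z0 in(('cover',cc,43),('housing',hc,70)):
        win=np.zeros(X.shape[:2],bool); win[c[1]-60:c[1]+60,c[0]-60:c[0]+60]=1
        m=win&(hsv[...,1]<60)&(abs(X[...,2]-z0)<4)
        k,l,st,ce=cv2.connectedComponentsWithStats(m.astype(np.uint8))
        i=1+np.argmax(st[1:,4]); m=l==i
        print(n,nm,st[i],'z',np.median(X[m][:,2]),'bbox',X[m].min(0).round(1),X[m].max(0).round(1),'mean',X[m].mean(0).round(1))
        if nm=='cover':
            L=win&(hsv[...,1]<60)&(X[...,2]>50)&(X[...,2]<95); print('  lug',X[L].mean(0).round(1),X[L][:,2].max(),L.sum(), [np.round(v,1).tolist() for v in cv2.minAreaRect(X[L][:,:2].astype(np.float32))[:2]],)
        cs,hi=cv2.findContours(m.astype(np.uint8),cv2.RETR_CCOMP,cv2.CHAIN_APPROX_NONE)
        for q,h in zip(cs,hi[0]):
            if h[3]>=0 and len(q)>3: p=q[:,0].mean(0); print('  hole',p.round(1),len(q),ray_plane(s,p,z0)[0].round(1))
save(d['side'],'crop.png',(190,130,320,370),2.4)
```

```text
scene cover [328 170  43  43 946] z 43.30638622262188 bbox [500.5 135.7  39. ] [644.2 260.1  47. ] mean [570.6 193.8  43.3]
  lug [612.5 119.9  73.1] 92.16767231399831 138 [[616.2, 114.1], [64.9, 218.2]]
  hole [343. 208.] 4 [632.9 175.6  43. ]
  hole [340. 207.] 4 [630.1 167.2  43. ]
  hole [351. 206.] 4 [625.  198.7  43. ]
  hole [340. 205.] 4 [623.5 167.6  43. ]
  hole [348. 202.] 4 [612.2 191.   43. ]
  hole [343.8 203.8] 20 [618.9 178.5  43. ]
  hole [338. 200.] 4 [607.1 162.6  43. ]
  hole [364. 199.] 4 [599.4 237.7  43. ]
  hole [361. 199.] 4 [599.9 229.   43. ]
  hole [359. 199.] 4 [600.2 223.2  43. ]
  hole [349. 198.] 4 [598.6 194.7  43. ]
  hole [357. 197.] 4 [593.8 218.   43. ]
  hole [355. 197.] 4 [594.2 212.2  43. ]
  hole [339. 197.] 4 [596.9 166.   43. ]
  hole [347. 196.] 4 [592.1 189.3  43. ]
  hole [338. 196.] 4 [593.6 163.3  43. ]
  hole [361. 193.] 4 [579.5 230.6  43. ]
  hole [341. 192.] 4 [579.4 172.7  43. ]
  hole [358. 190.] 4 [569.6 222.6  43. ]
  hole [352. 190.] 4 [570.7 205.1  43. ]
  hole [342. 190.] 4 [572.4 175.9  43. ]
  hole [367. 189.] 4 [564.6 249.
[... 3997 characters left out ...]
 hole [279. 286.] 4 [535.5 163.2  43. ]
  hole [245. 285.] 4 [599.4 164.4  43. ]
  hole [236. 284.] 4 [616.5 163.   43. ]
side housing [254 149  49  26 833] z 71.00157298563283 bbox [ 481.  -278.5   66. ] [ 606.8 -163.2   74. ] mean [ 535.4 -216.9   70.8]
  hole [284. 173.] 4 [ 528.9 -164.9   70. ]
  hole [296.5 170. ] 6 [ 497.5 -179.4   70. ]
  hole [301. 166.] 4 [ 485.6 -197.8   70. ]
  hole [275. 161.] 4 [ 552.6 -218.1   70. ]
  hole [268. 160.] 4 [ 571.1 -222.1   70. ]
  hole [258. 160.] 4 [ 597.3 -221.    70. ]
  hole [263. 159.] 4 [ 584.4 -226.3   70. ]
  hole [297. 157.] 4 [ 494.9 -239.7   70. ]
  hole [283.3 160.9] 42 [ 530.9 -219.7   70. ]
  hole [279. 155.] 4 [ 542.7 -247.5   70. ]
```

View pics/crop.png

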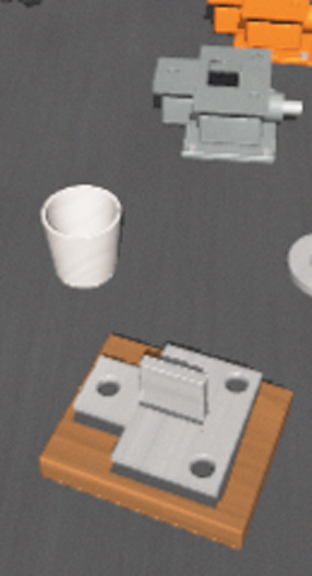

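The crop confirms the choice: bare steel plate with lug and three holes, on the wooden block, and a plain grey housing with window and stub. The hole spacing (77.5 and 90 mm) matches the drawing's 78 and 91 mm. Next I take close looks with the wrist camera.

```bash
cat >> h.py <<'E'
def Rt(yaw):  # tool down, tool x = -object x, tool y = object y
    c,s=np.cos(yaw),np.sin(yaw); return np.array([[-c,-s,0],[-s,c,0],[0,0,-1.]])
HP=np.array([[-37,39],[-37,-39],[54,0.]])
def fit(P,Q=HP):
    # rigid 2D: world P = R Q + t
    a=Q-Q.mean(0); b=P-P.mean(0); H=(a[:,0]+1j*a[:,1]).conj()@(b[:,0]+1j*b[:,1]); y=np.angle(H)
    R=np.array([[np.cos(y),-np.sin(y)],[np.sin(y),np.cos(y)]]); t=P.mean(0)-R@Q.mean(0)
    return t,y,np.linalg.norm(Q@R.T+t-P,axis=1)
def proj(s,P):  # fisheye
    p=np.asarray(P)@s['camera_from_world'][:3,:3].T+s['camera_from_world'][:3,3]
    r=np.hypot(p[:,0],p[:,1]); th=np.arctan2(r,p[:,2])
    return np.c_[s['cx']+s['f']*th*p[:,0]/r, s['cy']+s['f']*th*p[:,1]/r]
E
python3 - <<'E'
from h import *
import pickle
d={}
for n,p,y in(('housing',(537,-222,190),-.09),('cover',(567.4,194.6,190),-.32)):
    move_pose(np.array(p,float),Rt(y)); dwell(.3); d[n]=cam('wrist'); save(d[n],'w_'+n+'.png',k=1.5)
    print(current_position(),current_time(),proj(d[n],[[*p[:2],70 if n=='housing' else 43]]),current_contact_force())
pickle.dump(d,open('d1.pkl','wb'))
E
```

```text
[ 537.04879986 -221.90816118  190.0017227 ] 3.5167 [[260.75740975 180.62399364]] [ 0.02658895  0.87886892 -0.09805248]
[567.50342892 194.10214226 190.02078673] 5.4083 [[261.51578249 174.71687953]] [-0.28231784  0.8183237   0.12923534]
```

View pics/w_housing.png

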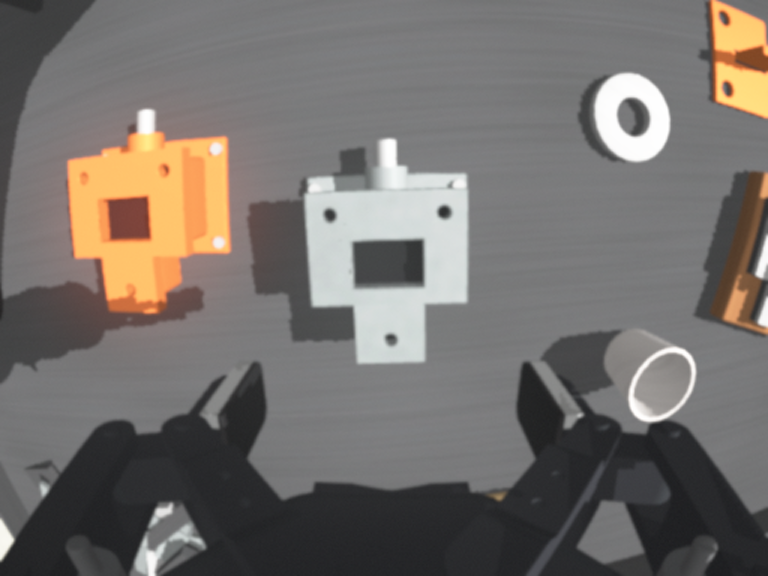

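View pics/w_cover.png

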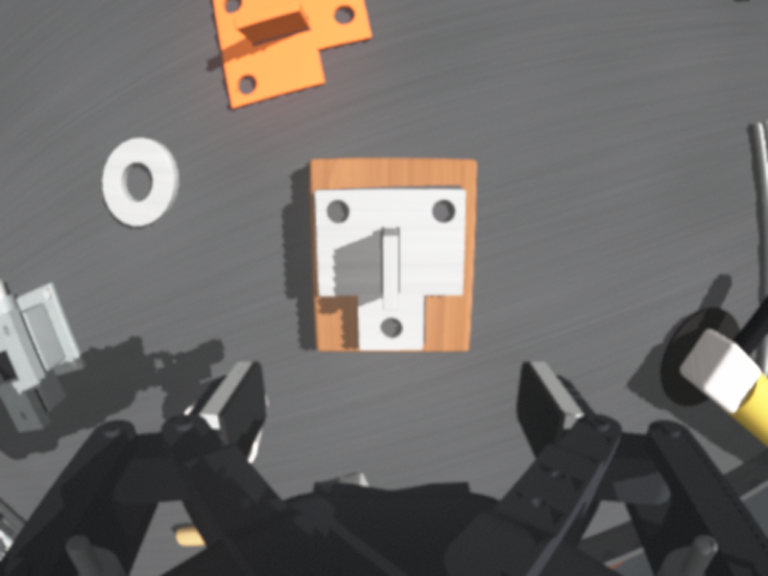

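The wrist pictures (768 px wide) show the housing holes at about (330,215), (445,212) and (391,340), and the cover holes at (338,211), (443,211) and (391,327). The left side of the image is -y. I'll refine these and fit.

Run:
```python
from h import *
import pickle
d=pickle.load(open('d1.pkl','rb'))
px={'housing':[(445,212),(330,215),(391,340)],'cover':[(443,211),(338,211),(391,327)]}
for n,z,w in(('housing',70,7),('cover',43,9)):
    s=d[n]; g=cv2.cvtColor(s['color'],cv2.COLOR_RGB2GRAY).astype(float); C=[]
    for u,v in px[n]:
        u=round(u/1.5);v=round(v/1.5); p=g[v-w:v+w+1,u-w:u+w+1]; bg=np.percentile(p,75)
        k=np.clip(bg-p-15,0,None); yy,xx=np.mgrid[v-w:v+w+1,u-w:u+w+1]
        C.append([(k*xx).sum()/k.sum(),(k*yy).sum()/k.sum()])
    P=ray_plane(s,C,z,True)[:,:2]
    t,y,r=fit(P); print(n,np.round(C,1).tolist(),P.round(1).tolist(),'origin',t.round(2),'yaw',round(y,4),'res',r.round(2))
    if n=='cover':
        # lug top edge ends, z=88
        print('lug top', ray_plane(s,np.array([[391,232],[391,307]])/1.5,88,True).round(1))
```

```text
housing [[295.8, 140.9], [219.5, 143.0], [260.3, 225.8]] [[499.0, -183.0], [494.1, -260.1], [586.9, -226.9]] origin [ 533.32 -223.73] yaw -0.0606 res [0.5  0.37 0.36]
cover [[295.8, 140.2], [225.3, 140.4], [261.0, 218.0]] [[542.2, 242.8], [517.9, 169.0], [616.2, 177.8]] origin [565.11 194.44] yaw -0.3164 res [0.28 0.17 0.26]
lug top [[539.4 202.9  88. ]
 [586.8 187.1  88. ]]
```

Run:
```python
from h import *
import pickle
R=Rt(-.317)
move_linear(np.array([565.1,194.6,115]),rotation=R)
move_linear(np.array([565.1,194.6,54.5]),speed=80); dwell(.2)
print(current_position(),current_contact_force())
clamp(60); dwell(.3); print('gap',current_finger_gap(),current_finger_force(),current_contact_force())
p=current_position()
move_linear(p+[0,0,12],speed=30); dwell(.2)
print(current_contact_force(),current_finger_gap())
move_linear(np.array([565.1,194.6,150]),speed=100); dwell(.3)
print(current_position(),current_contact_force(),current_ft_torque(),current_time())
d={n:cam(n) for n in('side','wrist','scene')}; pickle.dump(d,open('d2.pkl','wb'))
save(d['side'],'held.png',k=1.5)
```

```text
[565.41255591 194.72993168  54.9474827 ] [-0.08073761 -0.42924658 -0.69523458]
gap -0.3752470009322064 0.0 [-0.44669866  0.02087155  0.35549794]
[ 0.10453513  0.2206747  -1.21790509] -0.1069191437349827
[564.95997268 194.46599717 149.66718292] [-0.71419975 -0.21171544 -0.6577576 ] [ 0.00808933 -0.05249791  0.02897558] 10.2667
```

View pics/held.png

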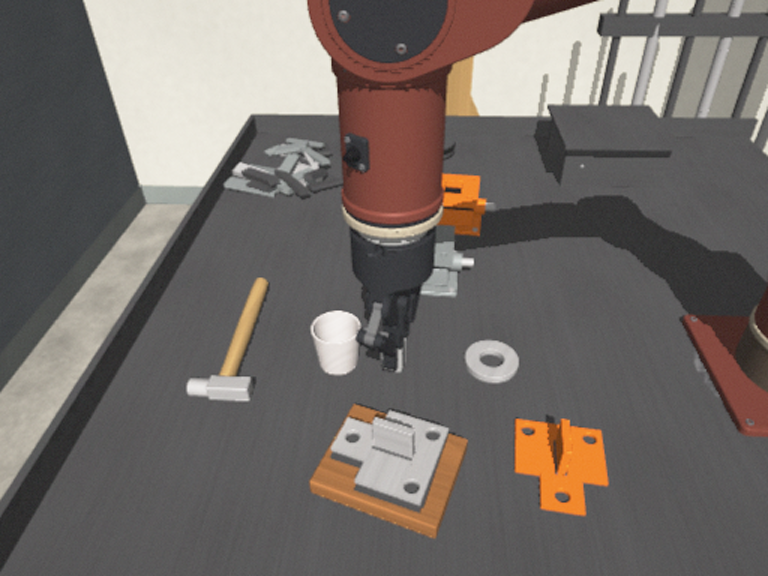

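The fingers shut fully with no force, and the cover is still on the pile at (395,445). So the grasp missed. I'll compare where the tips really are with the reported TCP.

Run:
```python
from h import *
import pickle
d=pickle.load(open('d2.pkl','rb')); p=current_position()
for n in('side','scene'):
    s=d[n]; q=s['camera_from_world'][:3,:3]@p+s['camera_from_world'][:3,3]
    uv=s['f']*q[:2]/q[2]+[s['cx'],s['cy']]; print(n,uv,q[2])
    X=cloud(s); b=(np.linalg.norm(X[...,:2]-p[:2],axis=2)<60)&(X[...,2]>95)&(X[...,2]<260)&(s['range_z']>0)
    v,u=np.where(b); k=np.argsort(X[b][:,2])[:12]; print(b.sum(),X[b][k].round(0).tolist())
print('wrist',proj(d['wrist'],[p,p+[0,0,20]]), current_tool_rot().round(3).tolist(), current_joint_positions())
a=cv2.resize(d['wrist']['color'][:,:,::-1],None,fx=1.5,fy=1.5)
cv2.imwrite('pics/cmp.png',a)
```

```text
side [262.17687601 259.23960115] 633.2297153050882
491 [[566.0, 201.0, 188.0], [568.0, 202.0, 188.0], [560.0, 203.0, 188.0], [573.0, 200.0, 189.0], [562.0, 205.0, 190.0], [558.0, 205.0, 190.0], [560.0, 204.0, 191.0], [559.0, 204.0, 191.0], [553.0, 193.0, 192.0], [557.0, 204.0, 192.0], [560.0, 203.0, 193.0], [558.0, 205.0, 194.0]]
scene [355.56844364 166.95558827] 1156.7645913135252
364 [[575.0, 190.0, 190.0], [576.0, 192.0, 191.0], [579.0, 197.0, 192.0], [568.0, 184.0, 193.0], [577.0, 197.0, 193.0], [577.0, 194.0, 194.0], [575.0, 189.0, 194.0], [574.0, 202.0, 195.0], [576.0, 186.0, 195.0], [569.0, 186.0, 196.0], [576.0, 193.0, 196.0], [576.0, 196.0, 197.0]]
wrist [[261.3454093  223.22713802]
 [261.40659889 235.70859594]] [[-0.95, 0.312, -0.0], [0.312, 0.95, -0.0], [0.0, -0.0, -1.0]] [-1.30542303  0.47363616  1.19431624  1.69726722 -0.45731244  1.2885053
  1.23723783]
```

View pics/cmp.png

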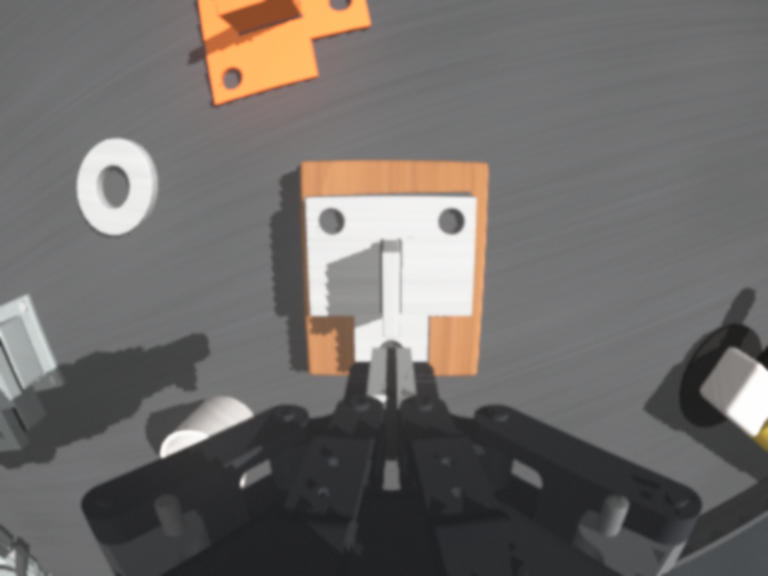

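In the wrist view the shut tips are at (391,348), which is higher than the reported TCP should project. In the side view they are at (400,368), about 14 rows above the reported TCP's projection. I'll measure this tip offset with several cameras.

Run:
```python
from h import *
import pickle
from scipy.optimize import brentq
d=pickle.load(open('d2.pkl','rb')); p=current_position(); R=current_tool_rot()
s=d['wrist']
for dx in(0,11): print('wrist edge',dx,'h',brentq(lambda h:proj(s,[p+R[:,0]*dx+[0,0,h]])[0,1]-348/1.5,-50,80))
def pin(s,P):
    q=s['camera_from_world'][:3,:3]@P+s['camera_from_world'][:3,3]; return s['f']*q[:2]/q[2]+[s['cx'],s['cy']]
print('side h',brentq(lambda h:pin(d['side'],p+[0,0,h])[1]-369/1.5,-50,80))
# depth of the arm vs its position: points around tip window in the side picture
X=cloud(d['side']); Z=X[236:252,256:276]
for r in range(236,252,2): print(r,[tuple(x.round().astype(int)) for x in X[r,258:274:3]])
for h in(0,30): print('scene tip',pin(d['scene'],p+[0,0,h]))
X=cloud(d['scene'])
for r in range(144,172,3): print(r,[tuple(x.round().astype(int)) for x in X[r,350:364:3]])
w=cloud(s) if 0 else s['range_z']; print('wrist range',[round(float(w[v,260+o]),0) for v in(228,231,234,238,245) for o in(-6,0,6)])
q=s['camera_from_world'][:3,:3]@p+s['camera_from_world'][:3,3]; print('tcp in cam',q)
```

```text
wrist edge 0 h 14.469789710836949
wrist edge 11 h 40.27286642222224
side h 31.087482398812813
236 [(np.int64(571), np.int64(208), np.int64(216)), (np.int64(564), np.int64(233), np.int64(242)), (np.int64(561), np.int64(207), np.int64(216)), (np.int64(557), np.int64(205), np.int64(214)), (np.int64(553), np.int64(193), np.int64(203)), (np.int64(551), np.int64(-10), np.int64(2))]
238 [(np.int64(571), np.int64(207), np.int64(211)), (np.int64(566), np.int64(209), np.int64(213)), (np.int64(561), np.int64(207), np.int64(211)), (np.int64(557), np.int64(205), np.int64(209)), (np.int64(553), np.int64(195), np.int64(200)), (np.int64(551), np.int64(-4), np.int64(1))]
240 [(np.int64(571), np.int64(208), np.int64(208)), (np.int64(566), np.int64(210), np.int64(210)), (np.int64(561), np.int64(208), np.int64(208)), (np.int64(557), np.int64(205), np.int64(206)), (np.int64(553), np.int64(194), np.int64(194)), (np.int64(551), np.int64(1), np.int64(0))]
242 [(np.int64(571), np.int64(206), np.int64(201)), (np.int64(566), np.int64(210), np.int64(206)), (np.int64(561), np.int64(208), np.int64(204)), (np.int6
[... 3117 characters left out ...]
64(243), np.int64(3)), (np.int64(448), np.int64(253), np.int64(1))]
168 [(np.int64(460), np.int64(215), np.int64(-1)), (np.int64(460), np.int64(224), np.int64(-1)), (np.int64(459), np.int64(233), np.int64(-1)), (np.int64(460), np.int64(242), np.int64(0)), (np.int64(462), np.int64(251), np.int64(4))]
171 [(np.int64(473), np.int64(213), np.int64(1)), (np.int64(472), np.int64(223), np.int64(0)), (np.int64(473), np.int64(232), np.int64(2)), (np.int64(474), np.int64(241), np.int64(4)), (np.int64(470), np.int64(251), np.int64(0))]
wrist range [308.0, 315.0, 314.0, 149.0, 150.0, 149.0, 146.0, 146.0, 146.0, 141.0, 140.0, 141.0, 134.0, 134.0, 134.0]
tcp in cam [  0.53282791  18.27652805 191.46797999]
```

All three cameras agree that the real fingertips are about 39 mm above the reported TCP, with no sideways shift (wrist range 149 mm against 191 mm, side and scene tip heights of 188–190 mm against 150 mm). The pads therefore closed above the 88 mm lug. I'll redo the grasp with a 39 mm correction, descending in guarded steps.

Run:
```python
from h import *
import pickle
OFF=39; xy=[565.1,194.6]; R=Rt(-.317); zg=54.3-OFF+1.5
ungrasp()
move_linear(np.array([*xy,56]),speed=150,rotation=R)
for z in(36,24,zg):
    move_linear(np.array([*xy,z]),speed=60); f=current_contact_force(); print(z,f.round(2) if hasattr(f,'round') else f)
    if np.linalg.norm(f)>8: raise SystemExit('contact')
dwell(.2); print(current_position())
clamp(60); dwell(.3); print('gap',current_finger_gap(),current_finger_force(),current_contact_force())
p=np.array(current_position())
if current_finger_gap()<6: raise SystemExit('missed')
move_linear(p+[0,0,15],speed=30); dwell(.2)
print(current_contact_force(),current_ft_torque(),current_finger_gap())
move_linear(p+[0,0,95],speed=100); dwell(.3)
print(p,current_position(),current_contact_force(),current_ft_torque(),current_time())
np.save('pg.npy',p)
d={n:cam(n) for n in('side','wrist','scene')}; pickle.dump(d,open('d3.pkl','wb'))
im=np.hstack([d['side']['color'][150:384,120:420],d['wrist']['color'][60:294,100:420]])
cv2.imwrite('pics/held2.png',cv2.resize(im[:,:,::-1],None,fx=1.25,fy=1.25))
```

```text
36 [-0.26 -0.03  0.26]
24 [ 0.21 -0.06  0.3 ]
16.799999999999997 [-0.32  1.11 -0.05]
[565.21841857 194.61631543  16.9533202 ]
gap 9.264470962153426 59.500941038131714 [-1.98878298 -1.07263935  3.87241982]
[ 0.01307415  0.75500691 -5.36137172] [-0.01135063  0.00317538  0.00521732] 9.30780831420341
[565.10260549 194.50518871  16.90912742] [564.93316284 194.36056811 111.54671583] [ 0.55533303 -0.28056702 -4.64641335] [0.02744702 0.04549792 0.00227475] 16.35
```

View pics/held2.png

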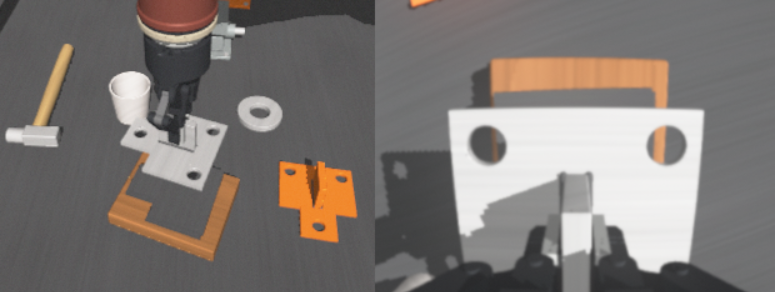

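The cover is held level, and the weight reading of about 4.6 N fits 0.4 kg. The blanks stay on the stand. The side crop holes are at (140,134), (213,132) and (194,175), and the wrist crop holes are at (488,145) and (666,145). I'll carry it over the housing and measure both there.

```bash
cat >> h.py <<'E'
def hole(s,u,v,w):
    g=cv2.cvtColor(s['color'],cv2.COLOR_RGB2GRAY); u,v=round(u),round(v); p=g[v-w:v+w+1,u-w:u+w+1]
    k=8; p=cv2.resize(p,None,fx=k,fy=k,interpolation=cv2.INTER_CUBIC)
    th=(np.percentile(p,10)+np.percentile(p,80))/2
    m=(p<th).astype(np.uint8); n,l,st,ce=cv2.connectedComponentsWithStats(m)
    c=(p.shape[0]-1)/2; i=1+np.argmin(np.linalg.norm(ce[1:]-c,axis=1)-0.05*np.sqrt(st[1:,4]))
    q=max(cv2.findContours((l==i).astype(np.uint8),cv2.RETR_EXTERNAL,cv2.CHAIN_APPROX_NONE)[0],key=len)
    e=cv2.fitEllipse(q); cc=(np.array(e[0])+.5)/k-.5; return cc+[u-w,v-w],np.array(e[1])/k
E
python3 - <<'E'
from h import *
import pickle
d=pickle.load(open('d3.pkl','rb'))
z=43+94.6; p=current_position()
C=[hole(d['side'],*c,9) for c in((275.2,290),(290.4,255.6),(232,257))]; print(C)
P=ray_plane(d['side'],[c[0] for c in C],z)[:,:2]; t,y,r=fit(P); print('side',P.round(1).tolist(),t,y,r)
C=[hole(d['wrist'],*c,24) for c in((332.8,176),(190.4,176))]; print(C)
P=ray_plane(d['wrist'],[c[0] for c in C],z,True)[:,:2]; v=P[0]-P[1]; y=np.arctan2(-v[0],v[1]); L=np.linalg.norm(v)
print('wrist',P.round(1).tolist(),L,'origin',P.mean(0)+37*np.array([np.cos(y),np.sin(y)]),y)
# carry at underside ~130, to above housing
R=Rt(-.0606)
a=[549,-15,112.]; ra=Rt(-.19)
move_linear(np.array(a),speed=130,rotation=ra)
move_linear(np.array([533.3,-223.7,112.]),speed=130,rotation=R); dwell(.3)
print(current_position(),current_contact_force(),current_finger_gap(),current_time())
E
```

```text
[(array([274.68268871, 290.05542374]), array([ 6.93734884, 11.29890347])), (array([290.05911636, 255.18342304]), array([ 5.51641273, 10.45209122])), (array([231.89402771, 256.8154726 ]), array([ 5.94069433, 10.58680916]))]
side [[543.1, 245.8], [518.8, 171.9], [617.4, 180.8]] [566.09819895 197.39011012] -0.3152409505001206 [0.20130248 0.09694999 0.10882298]
[(array([337.89599037, 176.23033524]), array([20.41007996, 33.71498871])), (array([189.83973312, 175.3865509 ]), array([27.6319809 , 32.37028503]))]
wrist [[542.9, 245.1], [517.7, 169.5]] 79.69822619063979 origin [565.38839117 195.56300676] -0.3221076787405825
[ 533.36996181 -223.40484431  111.97975061] [-0.21613138  0.86534256 -5.42638057] 9.23384567503005 20.325
```

Run:
```python
from h import *
import pickle
R=Rt(-.0606)
move_linear(np.array([533.3,-223.7,70.0]),speed=40,rotation=R); dwell(.5)
print(current_position(),current_tool_rot().round(4).tolist(),current_contact_force(),current_ft_torque(),current_finger_gap(),current_time())
d={n:cam(n) for n in('side','wrist','scene')}; pickle.dump(d,open('d4.pkl','wb'))
im=np.vstack([np.hstack([cv2.resize(d['side']['color'][110:210,220:345],(375,300)),cv2.resize(d['scene']['color'][120:220,150:275],(375,300))]),cv2.resize(d['wrist']['color'][100:240,90:440],(750,300))])
cv2.imwrite('pics/fin.png',im[:,:,::-1])
s=d['wrist']; 
for n,h in(('cover top',96),('housing',70)): 
    c,y=np.array([533.3,-223.7]),-.0606; Q=HP@np.array([[np.cos(y),-np.sin(y)],[np.sin(y),np.cos(y)]]).T+c
    print(n,proj(s,np.c_[Q,[h]*3]).round(1).tolist())
X=cloud(d['scene']); m=(abs(X[...,0]-515)<60)&(abs(X[...,1]+223)<60)&(X[...,2]>85)&(X[...,2]<105)&(d['scene']['color'].min(2)>120)
A=np.c_[X[m][:,:2]-[533,-223],np.ones(m.sum())]; print('top plane',np.linalg.lstsq(A,X[m][:,2],rcond=None)[0],m.sum())
```

```text
[ 533.31681226 -223.69847971   70.02092283] [[-0.9982, 0.0605, 0.0001], [0.0605, 0.9982, -0.0], [-0.0001, -0.0, -1.0]] [ 0.63205043 -0.23818956 -5.03966528] [ 0.00250716 -0.00083428 -0.05427857] 9.029981872564973 22.025
cover top [[333.7, 176.0], [188.6, 176.0], [261.0, 314.7]]
housing [[323.8, 167.1], [198.3, 167.0], [261.0, 292.3]]
top plane [ 1.03086054e-03 -3.66027548e-03  9.63807188e+01] 623
```

View pics/fin.png

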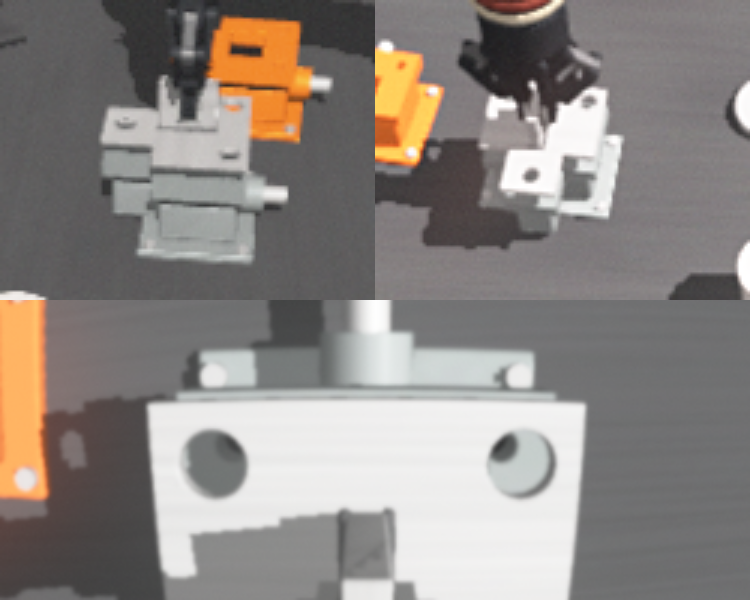

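The final picture shows the cover level with its top at 96 mm, so its underside is about 20 mm above the housing. In the wrist view the cover holes at (214,463) and (521,463) are within about 3 px (1.5 mm) of the predicted positions. The threaded holes seen through them, at (230,443) and (503,445), are also within about 3 px of prediction.

```bash
python3 -c "
from plant import *
print(job_done(),current_time())"
```

```text
the job is handed in; nothing more can be done
the job is handed in; nothing more can be done
```

I've handed the job in with the cover held level about 20 mm above the grey housing, tongue over tongue, with its holes lined up over the threaded holes to within about 1.5 mm; the first grasp closed on air because the reported tool point was about 39 mm beyond the real fingertips, and the corrected second grasp held.

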